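# Strip the air pump's intake filter for cleaning

### The arm

A 6-joint arm with a two-finger parallel gripper is mounted at the origin on the work surface. World frame = base frame: x ahead of the robot, y to its left, z up, the work surface at z = 0. Lengths are in m, angles in degrees, forces in N, time in s.
With the tool pointing down it reaches from about 0.4 to 0.825 m from the base axis. Payload 7 kg.
Tool frame: the origin (TCP) lies at the very end of the fingers, on their centre line; the grasp point (between the pads) lies 19 mm behind it; x points along the fingers, y is the direction in which the jaws open and shut, and the axes are right-handed (so a half turn about x gives the same grasp; the last joint's range is limited). The gripper opens to 88 mm and grips with 3 to 60 N. Pads are 19 mm wide; open, the fingers measure 130 mm over their backs; the gripper's body (78 mm by 193 mm) begins 47 mm behind the grasp point.
Start: joints at [83.199, 20.546, 0.682, 0, -70.136, -16.507], TCP at [0.267, 0.62, 0.227] pointing down, gripper open.
Joint ranges: [-176.03, 176.03], [-82.01, 121.73], [-58.28, 71.71], [-173.87, 95.51], [-174.79, -0.11], [-173.66, 173.66]. Speed limits (degrees/s): [136.94, 136.94, 172.46, 180, 180, 180].

### API

Orientations are given as [roll, pitch, yaw] about the fixed x, y, z axes, in that order (R = Rz(yaw) Ry(pitch) Rx(roll)).
In Python, from plant import monitor, eyes, ticket gives the robot as it stands. The module is installed in compiled form; this text tells all that it offers.
- The arm moves only by the shell command python3 -m crank 'ROWS'. ROWS is JSON, a list of rows, each an object with "linear": the shift along the world's x, y, z in units of 60 mm (1.0 is 60 mm), a list of three; "rot": the turn, a rotation vector about the world's x, y, z in units of 5 degrees (1.0 is 5 degrees), a list of three; "hand": the opening, from 0 (shut) to 1 (fully open). In form: [{"linear": [tx, ty, tz], "rot": [ax, ay, az], "hand": hand}, ...]. A call has 1 to 20 rows; each row shifts and turns the pose as measured when the row begins; what a row does not reach is not made up. A row lasts 1/8 s, in which the tool goes at most 62.5 mm and 10.7 degrees, less where a joint would pass 70% of its speed; a pose out of reach is approached as far as the arm can. A call is refused whole if a number of a shift passes 1 or a number of a turn 1, either way. A call with a gripper value outside its range is refused whole. The fingers move at their own pace and stop on an object; the grip force is fixed at half the most. Time passes only in rows, so rows that do not move let the fingers close. It gives the time, the measured TCP pose, the force and the opening at its end, in the units of the state.
- monitor.get_obs(): the state, without advancing time (a new reading comes with each control period).
- eyes.snapshot(name): name is "scene" or "side" or "wrist"; returns a dict with "image" (400x640x3 uint8, red, green, blue), "depth" (400x640 float32, m along the optical axis (not along the pixel's ray), 0 where there is no reading), "K" (3x3 intrinsics, pixels), "camera_from_world" (4x4, takes a point from world to camera coordinates); the wrist camera has in their place "hand_eye" (4x4, takes a point from camera to tool coordinates, whose origin is the TCP and whose axes are the tool frame's). Camera axes: x right, y up, looking along -z (the intrinsics and any distortion apply to the point x, -y, -z); pixel columns grow to the right and rows downward; lengths in m; the calibration is good to about 2 mm. A picture is of the moment at which its call begins: read the wrist's pose just before it.
- ticket.close_job(): hands the job in, once; it reports no verdict.
The state is a dict: "clock": time; "joint_pos": joint angles; "qvel": joint speeds; "tau": joint torques, N m; "tool_pos": TCP position; "orientation": TCP orientation; "force": force on the tool from outside, world axes, zero at the start; "moment": the same for the moment, N m; "opening": finger opening in m.
Only numpy, scipy, OpenCV 4.12 (cv2) and the standard library are available. Lean on these libraries where they do the work, as an engineer would, in place of code of your own. Each camera call takes 0.05 s, during which the arm holds its last target.

### The job

The intake filter of the bench air pump needs cleaning. Turn its twist-lock cover anticlockwise (seen from above) until the lugs stand in the slots of the base, lift it straight up over the filter element without knocking the element off its seat, and set it down gently, right way up (grip on top), clear of the pump. Then lift the used element out and stand it upright in the steel tray, and leave the bottles and the beaker where they are.

Things in the scene. Friction and masses are not known exactly. Their poses are not given: they have to be found in the camera images.
- filter_seat (a point): Fixed. Centre of the floor of the filter base, a round aluminium dish 114 mm across at one end of the air pump; 75 mm above the bench, z up. Around the floor runs a bayonet collar: a wall and an inward flange (inner radius 44.5 mm, underside 8.5 mm and top 13.5 mm above the floor) cut by three slots open to above. The pump does not move.
- slot (a point): Fixed. Middle of one of the three slots in the base's flange, at the flange's top, 48 mm from the filter axis along filter_seat's +x; the other two lie at 120 and 240 degrees from it. Each slot is 44 degrees wide; at its anticlockwise edge (seen from above) a stop closes the channel under the flange.
- pump_top (a point): Fixed. Middle of the pump's top (motor with two finned cylinders), 170 mm above the bench. From the filter axis the pump lies along filter_seat's +y, from 100 to 330 mm away and 65 mm to either side of that line. Its base plate (130 mm wide, top 20 mm above the bench) also runs under the dish, to 65 mm on the -y side.
- cover: Loose. The cover: grey plastic cup, open side down, 84 mm across, 85 mm high without its grip, wall 4 mm, 0.15 to 0.26 kg. Origin at the centre of its lower rim, z up. Seated, the rim stands on the dish floor. It turns freely with about 2.5 mm of play all round; an upright rib on its side marks each lug.
- lug (a point): One of the cover's three lugs at its lower rim: 6 mm high, 26 degrees wide, reaching 50 mm from the axis; this one on the cover's +x, the others at 120 and 240 degrees. It starts under the flange, 40 to 74 degrees clockwise (from above) of slot. Only within 9 degrees of the slot's middle can the cover be lifted; 9 degrees past the middle it meets the stop.
- cover_grip (a point): Centre of the cover's wing grip, a straight bar across its top, 72 mm long (along the cover's x), 16 mm wide (along y) and 30 mm tall, from 85 to 115 mm above the cover's lower rim; this point is 100 mm above the rim. Axes as the cover's.
- element: Loose. The used filter element under the cover: pleated paper cylinder with dark rubber end caps, 57 mm across, 75 mm tall, 0.06 to 0.13 kg. Origin at the centre of its underside, z up. It stands loosely on the dish floor, a 28 mm hole in its underside over a spigot 20 mm across and 10 mm high; nothing holds it down. The cover must rise 75 mm to clear it.
- element_mid (a point): Centre of the filter element, half-way up (37.5 mm above its underside).
- tray: Fixed. Shallow stainless-steel tray, inside 232 mm (its x) by 162 mm (its y), rim 28 mm above the bench with a 12 mm lip outward, floor 4 mm thick. Origin at the centre of its underside.
- amber_bottle: Bystander, to be left alone: brown glass bottle, 94 mm across, 210 mm tall. Origin at the centre of its underside.
- clear_bottle: Bystander, to be left alone: clear glass bottle with a screw cap, 70 mm across, 140 mm tall. Origin at the centre of its underside.
- beaker: Bystander, to be left alone: white plastic beaker, 90 mm across, 120 mm tall. Origin at the centre of its underside.
Mind the look-alikes: they are no part of the job. Leave any green, orange or purple look-alike of the cover alone.

How it is judged (in metres and radians):
On the way, in this order (a step that is already met when the one before it is completed fails the run):
1. the cover, still seated in the base, is turned until its lugs stand in the slots (within 13 degrees) (angle between the x axis of cover and the x axis of filter_seat, either way round below 0.23 rad and z of cover in the frame of filter_seat below 0.005 m and horizontal distance between cover and filter_seat below 0.01 m), for 0.1 s.
2. the cover is set down right way up at bench level, clear of the pump, and let go, and the element is still on its seat (height (world z) of cover below 0.012 m and angle between each of cover, element's own z axis and vertical below 0.15 rad and contact force between the fingers and cover below 0.1 N and horizontal distance between cover and filter_seat above 0.105 m and distance between element and filter_seat below 0.02 m), for 0.2 s.
At the end, for the whole second after the job is handed in: The element stands upright (within 9 degrees) and still on the tray's floor (within 12 mm of the bench level); the cover stands right way up (within 9 degrees) and still, its rim within 12 mm of the bench, its axis more than 105 mm from the filter axis; both are let go (height (world z) of cover below 0.012 m and angle between each of cover, element's own z axis and vertical below 0.15 rad and horizontal distance between cover and filter_seat above 0.105 m and linear speed of each of cover, element below 0.02 m/s and x of element in the frame of tray between -0.116 and 0.116 m and y of element in the frame of tray between -0.081 and 0.081 m and z of element in the frame of tray below 0.012 m); the robot touches nothing.
It fails at once if the cover is dropped rather than set down (falls faster than 0.7 m/s out of the hand) (linear speed of cover above 0.7 m/s and contact force between the fingers and cover below 0.1 N).
It fails at once if the element is tipped over (more than 40 degrees) (angle between element's own z axis and vertical above 0.7 rad).
It fails at once if a bottle or the beaker is moved more than 30 mm or tipped (distance of any of amber_bottle, clear_bottle, beaker from where it was at the start of the episode above 0.03 m or angle between any of amber_bottle, clear_bottle, beaker's own z axis and vertical above 0.35 rad).
It also fails if it takes over 67 s, if anything falls off the work surface, if the arm or the gripper's body presses on something with over 40 N, if the wrist force passes 120 N, or if a joint passes its speed limit or range.

## Working session

There is one attempt and no reset: what is moved stays moved. The work goes in short steps, Python scripts to look and compute and a shell command to move; the robot and the scene stay as the last step left them, time stands still between calls to the robot, and variables do not carry over. Pictures are saved under pics/ and viewed, and the job is handed in when it is done.

```bash
mkdir -p pics
cat > h.py <<'E'
import numpy as np,cv2
from plant import monitor,eyes,ticket
def snap(n,f):
    o=monitor.get_obs(); s=eyes.snapshot(n); cv2.imwrite('pics/'+f,s['image'][:,:,::-1]); return o,s
E
python3 - <<'E'
from h import *
print(monitor.get_obs())
for n in ['scene','side','wrist']:
    o,s=snap(n,n+'0.png'); np.savez(n+'0.npz',**{k:v for k,v in s.items()})
    print(n,s.keys(),s['K'])
    print(s.get('camera_from_world',s.get('hand_eye')))
E
```

```text
{'clock': 0.0, 'joint_pos': array([ 8.31997207e+01,  2.05896547e+01,  6.34862047e-01, -1.92696862e-02,
       -7.01348086e+01, -1.65064177e+01]), 'qvel': array([-0.03554552, -0.04493505,  0.06111435, -0.01689578, -0.04898484,
        0.04497715]), 'tau': array([ 4.29944259e-05, -5.82723427e+01,  2.93049020e+01,  6.99758381e+00,
        7.00752513e-03, -1.61427911e-04]), 'tool_pos': array([0.26690922, 0.61947316, 0.22565371]), 'orientation': array([  95.07828444,   89.90858531, -108.23497477]), 'force': array([-0.57362841,  0.5489487 ,  0.21350872]), 'moment': array([-0.02655017,  0.00975136, -0.03372998]), 'opening': 0.08746232469845219}
scene dict_keys(['image', 'depth', 'K', 'camera_from_world']) [[495.92220317   0.         319.17855997]
 [  0.         495.92220317 203.5105393 ]
 [  0.           0.           1.        ]]
[[ 0.58813041  0.8086141   0.01567973 -0.39694261]
 [-0.68072166  0.48445547  0.54947331  0.27264   ]
 [ 0.43671574 -0.3338355   0.83536413 -1.59703268]
 [ 0.          0.          0.          1.        ]]
side dict_keys(['image', 'depth', 'K', 'camera_from_world']) [[496.16835725   0.         319.24793913]
 [  0.         496.16835725 203.00041863]
 [  0.           0.           1.        ]]
[[ 0.98377867 -0.17930481 -0.00541415 -0.53961585]
 [ 0.13489373  0.71954198  0.68122172 -0.20952493]
 [-0.11825062 -0.67090173  0.73205714 -1.28252453]
 [ 0.          0.          0.          1.        ]]
wrist dict_keys(['image', 'depth', 'K', 'hand_eye']) [[313.0432037    0.         323.11739324]
 [  0.         313.0432037  201.9135478 ]
 [  0.           0.           1.        ]]
[[ 6.59406835e-04  2.51535770e-01 -9.67847778e-01 -1.57469896e-01]
 [ 9.99999366e-01 -1.04959655e-03  4.08530504e-04 -1.79044186e-04]
 [-9.13089654e-04 -9.67847434e-01 -2.51536302e-01 -6.72993476e-02]
 [ 0.00000000e+00  0.00000000e+00  0.00000000e+00  1.00000000e+00]]
```

View pics/scene0.png

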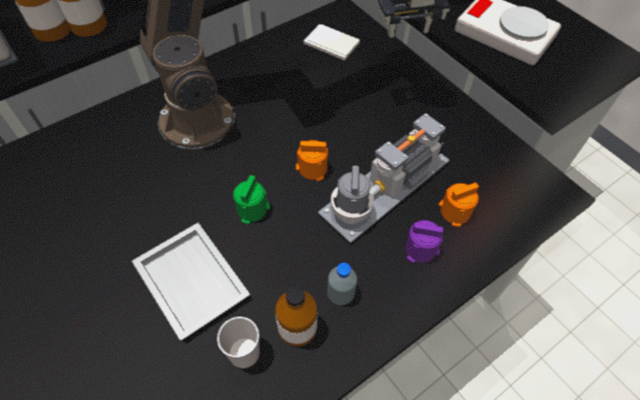

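View pics/side0.png

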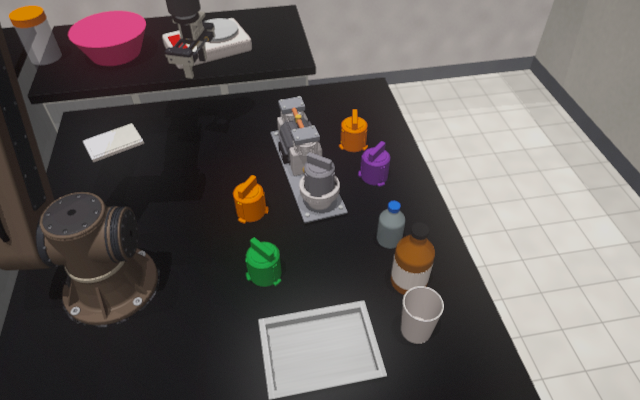

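View pics/wrist0.png

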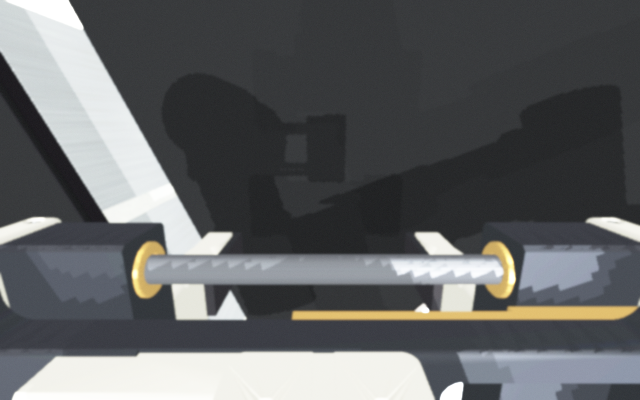

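The scene view shows the pump with the grey cover on its dish at about (353,200) and the tray at (190,280). The side view has the dish at (319,185) and the tray at (320,347). Next I'll enlarge the dish and get world coordinates.

```bash
cat >> h.py <<'E'
def load(n): return dict(np.load(n))
def cloud(s):
    K=s['K'];T=np.linalg.inv(s['camera_from_world']);d=s['depth'].astype(float)
    v,u=np.mgrid[0:400,0:640]
    p=np.stack([(u-K[0,2])/K[0,0]*d,-(v-K[1,2])/K[1,1]*d,-d],-1)
    w=p@T[:3,:3].T+T[:3,3]; w[d==0]=np.nan
    return w
def ray(s,u,v,z):
    K=s['K'];T=np.linalg.inv(s['camera_from_world'])
    r=T[:3,:3]@np.array([(u-K[0,2])/K[0,0],-(v-K[1,2])/K[1,1],-1.]);o=T[:3,3]
    return o+r*(z-o[2])/r[2]
def proj(s,P):
    P=np.atleast_2d(P);T=s['camera_from_world'];K=s['K'];c=P@T[:3,:3].T+T[:3,3]
    return np.c_[K[0,2]-K[0,0]*c[:,0]/c[:,2],K[1,2]+K[1,1]*c[:,1]/c[:,2]]
E
python3 - <<'E'
from h import *
for n,(u,v),pts in [('scene',(380,180),{'griptop':(355,172),'tray':(190,280),'amber':(296,295),'clear':(343,270),'beaker':(240,340),'green':(250,200),'or1':(313,160),'or2':(460,205),'pur':(424,240),'bench':(100,200)}),('side',(312,160),{'griptop':(319,160),'tray':(320,347),'amber':(418,233),'clear':(393,208),'beaker':(420,315),'green':(263,265)})]:
    s=load(n+'0.npz');w=cloud(s)
    for k,(a,b) in pts.items(): print(n,k,np.round(np.nanmedian(w[b-1:b+2,a-1:a+2].reshape(-1,3),0),3))
    c=s['image'][v-75:v+75,u-100:u+100,::-1]; cv2.imwrite(f'pics/{n}_crop.png',cv2.resize(c,(800,600),interpolation=cv2.INTER_CUBIC))
E
```

```text
scene griptop [0.568 0.185 0.189]
scene tray [ 0.493 -0.282  0.003]
scene amber [ 0.763 -0.128  0.211]
scene clear [0.75  0.011 0.141]
scene beaker [ 0.705 -0.259  0.005]
scene green [ 0.425 -0.048  0.089]
scene or1 [0.409 0.169 0.084]
scene or2 [0.761 0.403 0.086]
scene pur [0.784 0.249 0.088]
scene bench [ 0.121 -0.373  0.001]
side griptop [0.579 0.165 0.185]
side tray [ 0.501 -0.272  0.002]
side amber [ 0.751 -0.142  0.208]
side clear [0.742 0.004 0.138]
side beaker [ 0.752 -0.24   0.013]
side green [ 0.395 -0.074  0.082]
```

View pics/scene_crop.png

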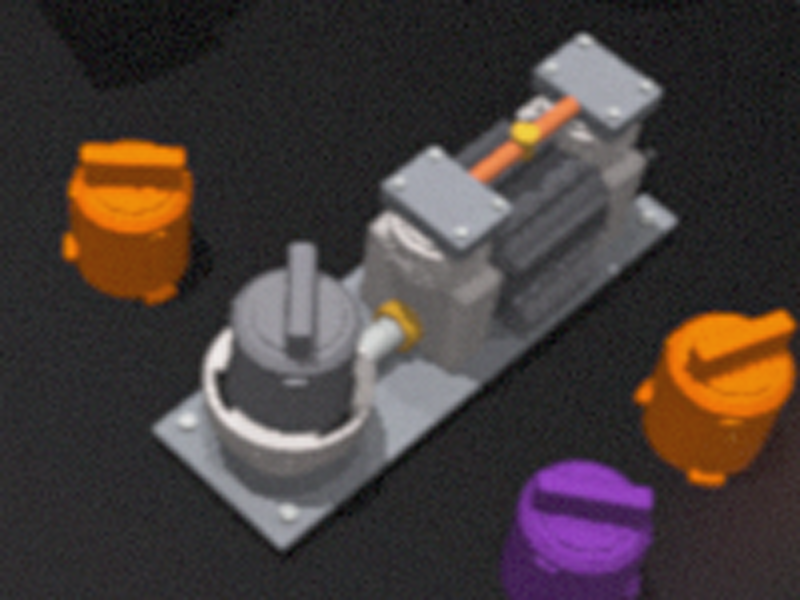

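View pics/side_crop.png

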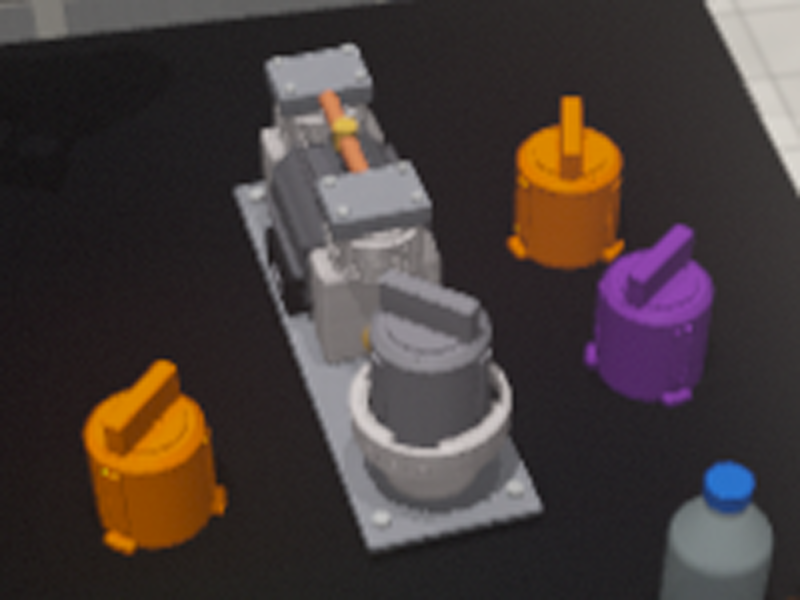

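Run:
```python
from h import *
def ang(v): return np.degrees(np.arctan2(v[1],v[0]))
for n in ['scene','side']:
    s=load(n+'0.npz');w=cloud(s);im=s['image'].astype(int)
    m=(abs(w[...,2]-0.19)<0.006)&(np.hypot(w[...,0]-.575,w[...,1]-.175)<.06)
    p=w[m]; r=cv2.minAreaRect(p[:,:2].astype(np.float32)*1000)
    c=p[:,:2].mean(0);_,_,V=np.linalg.svd(p[:,:2]-c)
    print(n,'grip',m.sum(),c,r,ang(V[0]), np.median(p[:,2]))
    # lid at z~.16
    m=(abs(w[...,2]-0.16)<0.005)&(np.hypot(w[...,0]-.575,w[...,1]-.175)<.06)
    (c,rr)=cv2.minEnclosingCircle(w[m][:,:2].astype(np.float32)*1000);print('lid',c,rr)
    # plate
    m=(abs(w[...,2]-0.02)<0.006)&(np.hypot(w[...,0]-.6,w[...,1]-.25)<.3)
    mm=m.astype(np.uint8); k,l,st,_=cv2.connectedComponentsWithStats(mm); i=1+np.argmax(st[1:,4])
    print('plate',cv2.minAreaRect(w[l==i][:,:2].astype(np.float32)*1000))
    # pump tops
    m=(abs(w[...,2]-0.17)<0.006)&(np.hypot(w[...,0]-.6,w[...,1]-.4)<.17)
    if m.sum(): print('top',cv2.minAreaRect(w[m][:,:2].astype(np.float32)*1000))
    # flange rim of dish
    m=(abs(w[...,2]-0.0885)<0.006)&(np.hypot(w[...,0]-.575,w[...,1]-.175)<.08)&(im.min(-1)>120)
    (c,rr)=cv2.minEnclosingCircle(w[m][:,:2].astype(np.float32)*1000);print('rim',m.sum(),c,rr)
    # tray
    m=(im.min(-1)>110)&(abs(w[...,2]-.015)<.02)&(np.hypot(w[...,0]-.5,w[...,1]+.27)<.2)
    print('tray',cv2.minAreaRect(w[m][:,:2].astype(np.float32)*1000))
```

```text
scene grip 159 [0.58339906 0.17414126] ((581.7792358398438, 175.1713104248047), (15.497056007385254, 73.13876342773438), 51.46900939941406) -40.12743963966283 0.19021862831447467
lid (581.3682861328125, 175.40524291992188) 42.713077545166016
plate ((565.5181884765625, 320.8640441894531), (131.7775421142578, 423.0818176269531), 6.0989460945129395)
top ((556.5715942382812, 391.10662841796875), (73.20635986328125, 207.55355834960938), 7.145966053009033)
rim 295 (581.6822509765625, 175.5076141357422) 57.810367584228516
tray ((522.88134765625, -278.3201904296875), (354.42181396484375, 202.4901885986328), 1.0809601545333862)
side grip 116 [0.58067249 0.17097298] ((580.0732421875, 171.76287841796875), (16.962888717651367, 68.00798034667969), 51.264530181884766) -39.893395358731496 0.18756329258977783
lid (581.3873901367188, 168.53797912597656) 39.63456344604492
plate ((563.8583374023438, 315.28863525390625), (130.85342407226562, 422.9072570800781), 6.643404960632324)
top ((554.6398315429688, 384.96185302734375), (71.57948303222656, 206.5162811279297), 6.711057186126709)
rim 226 (580.3456420898438, 171.12347412109375) 58.255435943603516
tray ((532.763427734375, -272.0174255371094), (333.26190185546875, 214.90713500976562), 1.0405844449996948)
```

```bash
cat >> h.py <<'E'
from scipy.spatial.transform import Rotation as R
def st():
    o=monitor.get_obs();M=R.from_euler('xyz',o['orientation'],degrees=True).as_matrix()
    y=M[:,1]; print('t',round(o['clock'],2),'tcp',np.round(o['tool_pos'],4),'jaw yaw',round(np.degrees(np.arctan2(y[1],y[0])),2),'appr',np.round(M[:,0],3),'F',np.round(o['force'],1),'M',np.round(o['moment'],2),'open',round(o['opening'],4),'q',np.round(o['joint_pos'],1)); return o,M
E
python3 - <<'E'
from h import *
st()
for n in ['scene','side']:
    s=load(n+'0.npz');w=cloud(s);im=s['image'].astype(int)
    m=((abs(w[...,2]-.028)<.006)&(np.hypot(w[...,0]-.5,w[...,1]+.27)<.2)&(w[...,0]<.66)).astype(np.uint8)
    k,l,stt,_=cv2.connectedComponentsWithStats(m); i=1+np.argmax(stt[1:,4])
    print(cv2.minAreaRect(w[l==i][:,:2].astype(np.float32)*1000))
    for nm,c,h in [('beak',(.74,-.25),.12),('amb',(.757,-.135),.21),('clr',(.746,.007),.14),('green',(.41,-.06),.115)]:
        m=(np.hypot(w[...,0]-c[0],w[...,1]-c[1])<.07)&(w[...,2]>.06)
        print(nm,np.round(w[m].min(0),3),np.round(w[m].max(0),3))
E
```

```text
t 0.15 tcp [0.267  0.6196 0.2258] jaw yaw -113.31 appr [-0.    -0.001 -1.   ] F [-0.4  0.1  0.1] M [-0.01  0.    0.02] open 0.0876 q [ 83.2  20.6   0.6  -0.  -70.1 -16.5]
((497.734619140625, -279.777587890625), (264.7759704589844, 194.2266845703125), 1.087480902671814)
beak [ 0.69 -0.31  0.06] [ 0.78  -0.222  0.124]
amb [ 0.713 -0.176  0.06 ] [ 0.808 -0.083  0.215]
clr [ 0.716 -0.02   0.06 ] [0.784 0.048 0.147]
green [ 0.356 -0.078  0.06 ] [0.443 0.008 0.122]
((498.9435119628906, -281.98779296875), (260.7386169433594, 196.4556121826172), 1.032555103302002)
beak [ 0.69  -0.314  0.06 ] [ 0.78  -0.224  0.123]
amb [ 0.712 -0.18   0.06 ] [ 0.803 -0.094  0.214]
clr [ 0.713 -0.026  0.06 ] [0.783 0.037 0.142]
green [ 0.353 -0.082  0.06 ] [0.438 0.002 0.118]
```

```bash
python3 -m crank '[{"linear":[0.4,-0.57,0.05],"rot":[0,0,-0.26],"hand":1},{"linear":[0.4,-0.57,0.05],"rot":[0,0,-0.26],"hand":1},{"linear":[0.4,-0.57,0.05],"rot":[0,0,-0.26],"hand":1},{"linear":[0.4,-0.57,0.05],"rot":[0,0,-0.26],"hand":1},{"linear":[0.4,-0.57,0.05],"rot":[0,0,-0.26],"hand":1},{"linear":[0.4,-0.57,0.05],"rot":[0,0,-0.26],"hand":1},{"linear":[0.4,-0.57,0.05],"rot":[0,0,-0.26],"hand":1},{"linear":[0.4,-0.57,0.05],"rot":[0,0,-0.26],"hand":1},{"linear":[0.4,-0.57,0.05],"rot":[0,0,-0.26],"hand":1},{"linear":[0.4,-0.57,0.05],"rot":[0,0,-0.26],"hand":1},{"linear":[0.4,-0.57,0.05],"rot":[0,0,-0.26],"hand":1},{"linear":[0.4,-0.57,0.05],"rot":[0,0,-0.26],"hand":1},{"linear":[0.4,-0.57,0.05],"rot":[0,0,-0.26],"hand":1},{"linear":[0,0,0],"rot":[0,0,0],"hand":0.7}]'; python3 -c "
from h import *
o,M=st(); snap('wrist','w1.png'); print((np.array([.581,.173,.25])-o['tool_pos'])/.06)"
```

```text
clock: 1.9
tool_pos: [0.5846, 0.1584, 0.2614]
orientation: [86.7, 89.5, -133.9]
force: [-0.7, -0.2, -0.5]
opening: 0.0819
t 1.9 tcp [0.5846 0.1584 0.2614] jaw yaw -130.67 appr [-0.006 -0.006 -1.   ] F [-0.7 -0.2 -0.5] M [ 0.04  0.01 -0.01] open 0.0819 q [ 33.7  13.2  -5.1   0.1 -72.2  15.6]
[-0.0607514   0.24264904 -0.18921744]
```

View pics/w1.png

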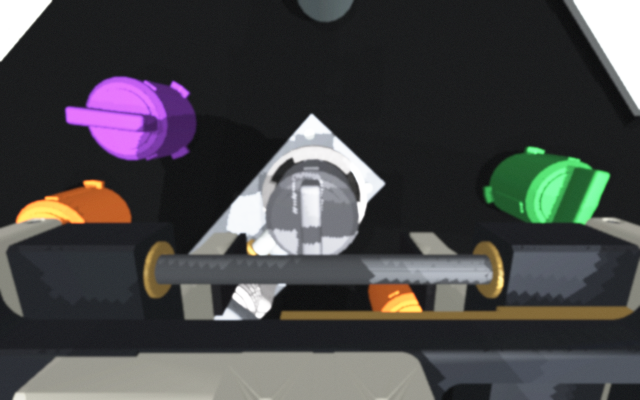

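The wrist view has the dish and grey cover at about (315,200), with the grip bar near vertical in the image at column 311, so the jaws are aligned. I'll refine the grip's centre with the wrist depth.

```bash
cat >> h.py <<'E'
def wcloud(f):
    o=monitor.get_obs();s=eyes.snapshot('wrist');cv2.imwrite('pics/'+f,s['image'][:,:,::-1])
    M=R.from_euler('xyz',o['orientation'],degrees=True).as_matrix()
    W=np.eye(4);W[:3,:3]=M;W[:3,3]=o['tool_pos'];W=W@s['hand_eye'];T=np.linalg.inv(W)
    s['camera_from_world']=T
    return o,s,cloud(s)
E
python3 - <<'E'
from h import *
o,s,w=wcloud('w2.png')
for z in (.19,.16):
    m=(abs(w[...,2]-z)<0.006)&(np.hypot(w[...,0]-.581,w[...,1]-.173)<.055)
    m[222:]=0
    print(z,m.sum(),cv2.minAreaRect(w[m][:,:2].astype(np.float32)*1000),cv2.minEnclosingCircle(w[m][:,:2].astype(np.float32)*1000),np.median(w[m][:,2]))
m=(abs(w[...,2]-.0885)<0.005)&(np.hypot(w[...,0]-.581,w[...,1]-.173)<.07)&(s['image'].min(-1)>120)
print(m.sum(),w[m].min(0),w[m].max(0),cv2.minEnclosingCircle(w[m][:,:2].astype(np.float32)*1000))
E
```

```text
0.19 814 ((595.219482421875, 161.89205932617188), (16.026487350463867, 30.156457901000977), 49.34154510498047) ((594.454345703125, 161.8043670654297), 16.34770393371582) 0.18898131823771758
0.16 3008 ((592.7346801757812, 163.21295166015625), (82.32931518554688, 46.44904327392578), 49.2675666809082) ((579.4445190429688, 174.6557159423828), 41.341793060302734) 0.15982429753535418
1449 [0.52561199 0.11854334 0.08353461] [0.63540635 0.22688078 0.09009128] ((578.766845703125, 175.0126495361328), 56.90361404418945)
```

```bash
python3 -m crank '[{"linear":[-0.08,0.27,0],"rot":[0.07,-0.07,0],"hand":0.7},{"linear":[0,0,-0.3],"rot":[0,0,0],"hand":0.7},{"linear":[0,0,-0.3],"rot":[0,0,0],"hand":0.7},{"linear":[0,0,-0.3],"rot":[0,0,0],"hand":0.7},{"linear":[0,0,0],"rot":[0,0,0],"hand":0.7}]'; python3 -c "
from h import *
o,M=st();snap('scene','s3.png'); print((np.array([.580,.1745,.166])-o['tool_pos'])/.06)"
```

```text
clock: 2.62
tool_pos: [0.575, 0.1845, 0.2065]
orientation: [-77.5, 89.8, 62.3]
force: [0.6, 0.0, 0.5]
opening: 0.0611
t 2.62 tcp [0.575  0.1845 0.2065] jaw yaw -130.12 appr [ 0.002  0.003 -1.   ] F [0.6 0.  0.5] M [-0.01  0.01 -0.02] open 0.0611 q [ 36.2  14.6 -10.4  -0.1 -64.8  13.7]
[ 0.08263228 -0.16681946 -0.67430862]
```

```bash
python3 -m crank '[{"linear":[0.08,-0.16,0],"rot":[0,0,0],"hand":0.6},{"linear":[0,0,0],"rot":[0,0,0],"hand":0.6},{"linear":[0,0,0],"rot":[0,0,0],"hand":0.6}]'; python3 -c "
from h import *
o,M=st(); print((np.array([.580,.1745,.166])-o['tool_pos'])/.06)"
```

```text
clock: 3.05
tool_pos: [0.5815, 0.1758, 0.2101]
orientation: [-99.8, 89.5, 40.1]
force: [-0.3, 0.3, 0.0]
opening: 0.0527
t 3.05 tcp [0.5815 0.1758 0.2101] jaw yaw -130.02 appr [ 0.007  0.006 -1.   ] F [-0.3  0.3  0. ] M [ 0.05 -0.01 -0.04] open 0.0527 q [ 35.2  14.6 -10.   -0.  -64.9  14.8]
[-0.02557721 -0.02198575 -0.73463297]
```

```bash
python3 -m crank '[{"linear":[-0.02,-0.02,-0.25],"rot":[-0.05,0.05,0],"hand":0.6},{"linear":[0,0,-0.25],"rot":[0,0,0],"hand":0.6},{"linear":[0,0,-0.15],"rot":[0,0,0],"hand":0.6},{"linear":[0,0,0],"rot":[0,0,0],"hand":0.6}]'; python3 -c "
from h import *
o,M=st(); print((np.array([.580,.1745,.166])-o['tool_pos'])/.06)"
```

```text
clock: 3.55
tool_pos: [0.5796, 0.174, 0.1673]
orientation: [-101.2, 90.0, 38.7]
force: [-0.5, -0.1, 0.2]
opening: 0.0525
t 3.55 tcp [0.5796 0.174  0.1673] jaw yaw -130.07 appr [ 0.  0. -1.] F [-0.5 -0.1  0.2] M [-0.    0.01 -0.  ] open 0.0525 q [ 35.2  16.5 -13.2  -0.  -60.2  14.7]
[ 0.0066858   0.00867879 -0.02245635]
```

Position is good, with no contact. Now close.

```bash
python3 -m crank '[{"linear":[0,0,0],"rot":[0,0,0],"hand":0},{"linear":[0,0,0],"rot":[0,0,0],"hand":0},{"linear":[0,0,0],"rot":[0,0,0],"hand":0},{"linear":[0,0,0],"rot":[0,0,0],"hand":0},{"linear":[0,0,0],"rot":[0,0,0],"hand":0},{"linear":[0,0,0],"rot":[0,0,0],"hand":0}]'; python3 -c "
from h import *
o,M=st()"
```

```text
clock: 4.3
tool_pos: [0.5802, 0.1743, 0.1684]
orientation: [-111.8, 89.9, 28.2]
force: [0.0, 0.0, -1.0]
opening: 0.016
t 4.3 tcp [0.5802 0.1743 0.1684] jaw yaw -130.06 appr [ 0.002  0.001 -1.   ] F [ 0.  0. -1.] M [-0.   -0.08  0.01] open 0.016 q [ 35.2  16.5 -13.1   0.  -60.2  14.7]
```

```bash
python3 -m crank '[{"linear":[0,0,0],"rot":[0,0,0.7],"hand":0},{"linear":[0,0,0],"rot":[0,0,0.7],"hand":0},{"linear":[0,0,0],"rot":[0,0,0.7],"hand":0},{"linear":[0,0,0],"rot":[0,0,0.7],"hand":0},{"linear":[0,0,0],"rot":[0,0,0.7],"hand":0},{"linear":[0,0,0],"rot":[0,0,0.7],"hand":0},{"linear":[0,0,0],"rot":[0,0,0],"hand":0}]'; python3 -c "
from h import *
o,M=st()"
```

```text
clock: 5.18
tool_pos: [0.5798, 0.1741, 0.1683]
orientation: [-102.3, 89.9, 59.2]
force: [0.4, 0.2, -1.0]
opening: 0.016
t 5.17 tcp [0.5798 0.1741 0.1683] jaw yaw -108.44 appr [ 0.001  0.001 -1.   ] F [ 0.4  0.2 -1. ] M [ 0.02 -0.13  0.07] open 0.016 q [ 35.2  16.5 -13.1  -0.  -60.3  36.4]
```

```bash
python3 -m crank '[{"linear":[0,0,0],"rot":[0,0,0.7],"hand":0},{"linear":[0,0,0],"rot":[0,0,0.7],"hand":0},{"linear":[0,0,0],"rot":[0,0,0.7],"hand":0},{"linear":[0,0,0],"rot":[0,0,0.7],"hand":0},{"linear":[0,0,0],"rot":[0,0,0.7],"hand":0},{"linear":[0,0,0],"rot":[0,0,0.7],"hand":0},{"linear":[0,0,0],"rot":[0,0,0.5],"hand":0},{"linear":[0,0,0],"rot":[0,0,0],"hand":0},{"linear":[0,0,0],"rot":[0,0,0],"hand":0}]'; python3 -c "
from h import *
o,M=st()
snap('scene','s4.png');
for n in ['scene','side']:
    o,s=snap(n,n+'4.png');w=cloud(s)
    m=(abs(w[...,2]-0.02)<0.006)&(np.hypot(w[...,0]-.6,w[...,1]-.25)<.3)
    mm=m.astype(np.uint8); k,l,t,_=cv2.connectedComponentsWithStats(mm); i=1+np.argmax(t[1:,4])
    print('plate',cv2.minAreaRect(w[l==i][:,:2].astype(np.float32)*1000))
    u,v=(353,190) if n=='scene' else (319,175)
    cv2.imwrite(f'pics/{n}_crop4.png',cv2.resize(s['image'][v-60:v+60,u-80:u+80,::-1],(800,600),interpolation=cv2.INTER_CUBIC))
"
```

```text
clock: 6.3
tool_pos: [0.5797, 0.1739, 0.1683]
orientation: [-95.0, 89.9, 90.0]
force: [-0.0, -0.3, -1.1]
opening: 0.0157
t 6.3 tcp [0.5797 0.1739 0.1683] jaw yaw -85.06 appr [ 0.     0.001 -1.   ] F [-0.  -0.3 -1.1] M [-0.06 -0.06  0.01] open 0.0157 q [ 35.1  16.5 -13.1  -0.1 -60.4  59.8]
plate ((565.1836547851562, 320.10614013671875), (132.58546447753906, 422.29345703125), 6.379257678985596)
plate ((571.5674438476562, 247.92735290527344), (130.74124145507812, 287.4818115234375), 6.827325820922852)
```

View pics/scene_crop4.png

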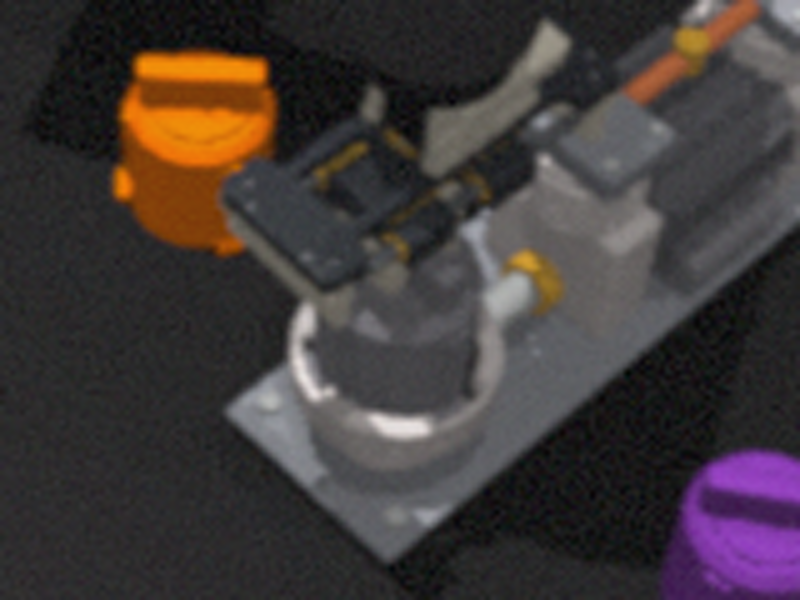

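View pics/side_crop4.png

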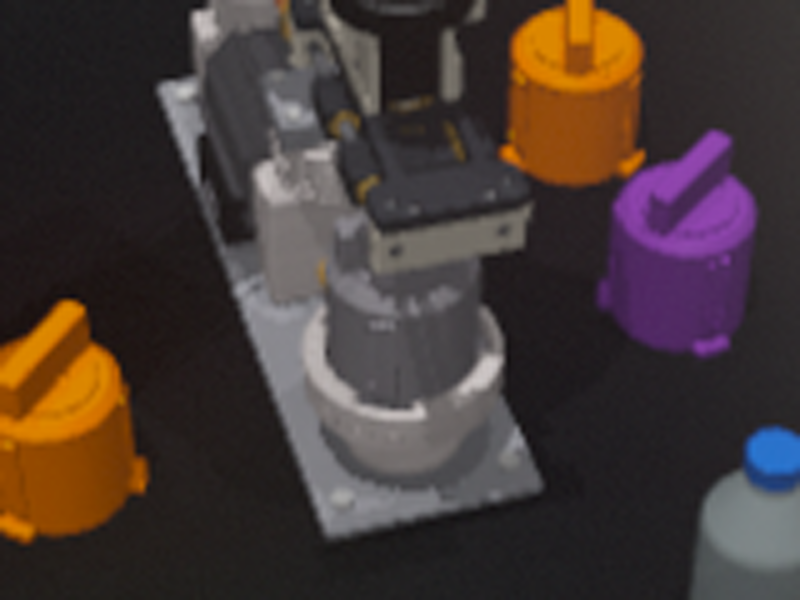

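The cover has turned so its grip bar is nearly square to the pump line, about 2° short of slot centre. I'll trim that and lift slowly, watching the force.

```bash
python3 -m crank '[{"linear":[0,0,0],"rot":[0,0,0.3],"hand":0},{"linear":[0,0,0],"rot":[0,0,0],"hand":0},{"linear":[0,0,0.1],"rot":[0,0,0],"hand":0},{"linear":[0,0,0.1],"rot":[0,0,0],"hand":0},{"linear":[0,0,0.1],"rot":[0,0,0],"hand":0},{"linear":[0,0,0],"rot":[0,0,0],"hand":0}]'; python3 -c "
from h import *
o,M=st()"
```

```text
clock: 7.2
tool_pos: [0.5795, 0.174, 0.1874]
orientation: [-77.2, 89.9, 109.4]
force: [-0.3, -0.4, -1.9]
opening: 0.0159
t 7.2 tcp [0.5795 0.174  0.1874] jaw yaw -83.46 appr [-0.     0.001 -1.   ] F [-0.3 -0.4 -1.9] M [-0.08 -0.01  0.01] open 0.0159 q [ 35.1  15.6 -11.7  -0.1 -62.7  61.4]
```

```bash
python3 -m crank '[{"linear":[0,0,0.25],"rot":[0,0,0],"hand":0},{"linear":[0,0,0.25],"rot":[0,0,0],"hand":0},{"linear":[0,0,0.25],"rot":[0,0,0],"hand":0},{"linear":[0,0,0.25],"rot":[0,0,0],"hand":0},{"linear":[0,0,0.25],"rot":[0,0,0],"hand":0},{"linear":[0,0,0.25],"rot":[0,0,0],"hand":0},{"linear":[0,0,0.2],"rot":[0,0,0],"hand":0},{"linear":[0,0,0],"rot":[0,0,0],"hand":0}]'; python3 -c "
from h import *
o,M=st()
for n in ['scene','side']: snap(n,n+'5.png')
print((np.array([.575,-.01,.275])-o['tool_pos'])/.06)"
```

```text
clock: 8.2
tool_pos: [0.5796, 0.1739, 0.2983]
orientation: [-130.3, 89.8, 56.2]
force: [0.2, 0.7, -2.8]
opening: 0.0158
t 8.2 tcp [0.5796 0.1739 0.2983] jaw yaw -83.46 appr [ 0.002  0.002 -1.   ] F [ 0.2  0.7 -2.8] M [-0.1  -0.03  0.02] open 0.0158 q [ 35.1  11.8  -2.1  -0.1 -76.   61.4]
[-0.07715837 -3.06483083 -0.38864213]
```

View pics/side5.png

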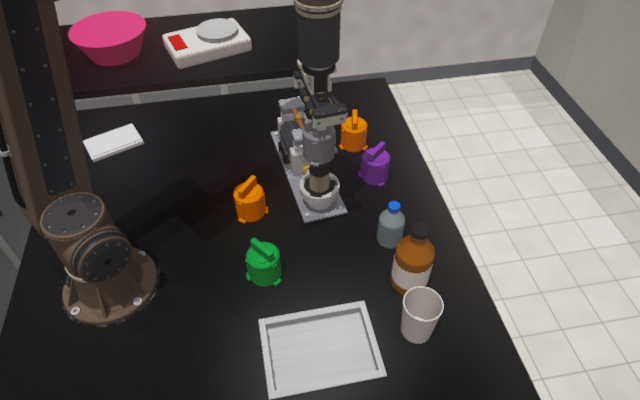

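View pics/scene5.png

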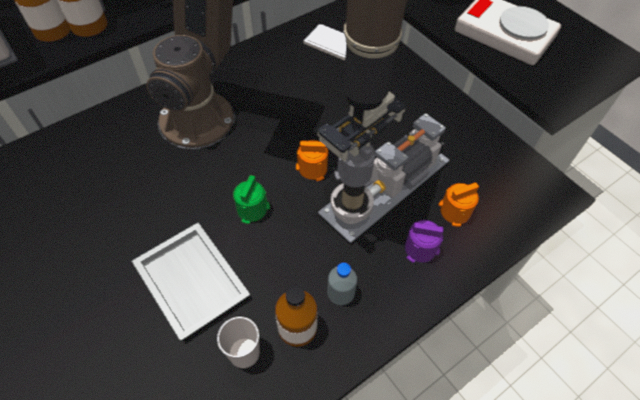

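Both views show the element standing in the dish, at (320,180) in side and (351,195) in scene, with the cover clear above it. Now I'll carry the cover sideways to the free spot at (0.575,-0.01).

```bash
python3 -m crank '[{"linear":[0,-0.2,0],"rot":[0,0,0],"hand":0},{"linear":[0,-0.35,0],"rot":[0,0,0],"hand":0},{"linear":[0,-0.35,0],"rot":[0,0,0],"hand":0},{"linear":[0,-0.35,0],"rot":[0,0,0],"hand":0},{"linear":[0,-0.35,0],"rot":[0,0,0],"hand":0},{"linear":[0,-0.35,0],"rot":[0,0,0],"hand":0},{"linear":[0,-0.35,0],"rot":[0,0,0],"hand":0},{"linear":[0,-0.35,0],"rot":[0,0,0],"hand":0},{"linear":[0,-0.2,0],"rot":[0,0,0],"hand":0},{"linear":[0,0,0],"rot":[0,0,0],"hand":0},{"linear":[0,0,0],"rot":[0,0,0],"hand":0}]'; python3 -c "
from h import *
o,M=st()
print((np.array([.575,-.01,.100])-o['tool_pos'])/.06)"
```

```text
clock: 9.68
tool_pos: [0.5772, -0.0129, 0.2954]
orientation: [-5.2, 89.8, -178.9]
force: [-0.0, 0.9, -1.3]
opening: 0.0161
t 9.68 tcp [ 0.5772 -0.0129  0.2954] jaw yaw -83.71 appr [-0.003 -0.    -1.   ] F [-0.   0.9 -1.3] M [ 0.   -0.02  0.03] open 0.0161 q [ 18.1   9.3  -5.5  -0.  -75.3  78.2]
[-0.0365104   0.04751112 -3.25597142]
```

```bash
python3 -m crank '[{"linear":[0,0,-0.3],"rot":[0,0,0],"hand":0},{"linear":[0,0,-0.4],"rot":[0,0,0],"hand":0},{"linear":[0,0,-0.4],"rot":[0,0,0],"hand":0},{"linear":[0,0,-0.4],"rot":[0,0,0],"hand":0},{"linear":[0,0,-0.4],"rot":[0,0,0],"hand":0},{"linear":[0,0,-0.4],"rot":[0,0,0],"hand":0},{"linear":[0,0,-0.3],"rot":[0,0,0],"hand":0},{"linear":[0,0,-0.2],"rot":[0,0,0],"hand":0},{"linear":[0,0,-0.1],"rot":[0,0,0],"hand":0},{"linear":[0,0,0],"rot":[0,0,0],"hand":0},{"linear":[0,0,0],"rot":[0,0,0],"hand":0}]'; python3 -c "
from h import *
o,M=st()
print((.0945-o['tool_pos'][2])/.06)"
```

```text
clock: 11.05
tool_pos: [0.5793, -0.0064, 0.1179]
orientation: [-158.6, 89.9, 28.2]
force: [0.6, 0.9, -1.5]
opening: 0.0159
t 11.05 tcp [ 0.5793 -0.0064  0.1179] jaw yaw -83.21 appr [ 0.002  0.001 -1.   ] F [ 0.6  0.9 -1.5] M [-0.03 -0.    0.02] open 0.0159 q [ 18.7  16.9 -20.   -0.  -53.   78.1]
-0.39064692953288316
```

```bash
python3 -m crank '[{"linear":[0,0,-0.12],"rot":[0,0,0],"hand":0},{"linear":[0,0,-0.12],"rot":[0,0,0],"hand":0},{"linear":[0,0,-0.1],"rot":[0,0,0],"hand":0},{"linear":[0,0,0],"rot":[0,0,0],"hand":0},{"linear":[0,0,0],"rot":[0,0,0],"hand":0}]'; python3 -c "
from h import *
o,M=st()"
```

```text
clock: 11.68
tool_pos: [0.5797, -0.0065, 0.097]
orientation: [-164.1, 89.8, 22.7]
force: [0.5, -0.0, -1.7]
opening: 0.016
t 11.68 tcp [ 0.5797 -0.0065  0.097 ] jaw yaw -83.22 appr [ 0.004  0.002 -1.   ] F [ 0.5 -0.  -1.7] M [-0.05  0.01  0.01] open 0.016 q [ 18.7  18.2 -21.3  -0.  -50.2  78.1]
```

```bash
python3 -m crank '[{"linear":[0,0,-0.03],"rot":[0,0,0],"hand":0},{"linear":[0,0,-0.03],"rot":[0,0,0],"hand":0},{"linear":[0,0,0],"rot":[0,0,0],"hand":0}]'; python3 -c "
from h import *
o,M=st()"
```

```text
clock: 12.05
tool_pos: [0.5801, -0.0064, 0.0936]
orientation: [-165.7, 89.7, 21.1]
force: [-0.3, -0.0, -1.3]
opening: 0.0157
t 12.05 tcp [ 0.5801 -0.0064  0.0936] jaw yaw -83.22 appr [ 0.005  0.002 -1.   ] F [-0.3 -0.  -1.3] M [-0.05  0.03  0.09] open 0.0157 q [ 18.7  18.5 -21.5  -0.  -49.8  78.1]
```

```bash
python3 -m crank '[{"linear":[0,0,-0.03],"rot":[0,0,0],"hand":0},{"linear":[0,0,0],"rot":[0,0,0],"hand":0}]'; python3 -c "
from h import *
o,M=st()"
```

```text
clock: 12.3
tool_pos: [0.5806, -0.0063, 0.0937]
orientation: [-172.1, 89.6, 14.7]
force: [-0.4, -0.2, -2.1]
opening: 0.0156
t 12.3 tcp [ 0.5806 -0.0063  0.0937] jaw yaw -83.17 appr [ 0.006  0.002 -1.   ] F [-0.4 -0.2 -2.1] M [-0.09  0.02 -0.01] open 0.0156 q [ 18.7  18.4 -21.5   0.  -49.7  78.1]
```

```bash
python3 -m crank '[{"linear":[0,0,-0.05],"rot":[-0.02,0.06,0],"hand":0},{"linear":[0,0,0],"rot":[0,0,0],"hand":0}]'; python3 -c "
from h import *
o,M=st()"
```

```text
clock: 12.55
tool_pos: [0.5818, -0.0062, 0.0938]
orientation: [165.8, 89.8, -7.3]
force: [0.2, -0.3, -2.9]
opening: 0.016
t 12.55 tcp [ 0.5818 -0.0062  0.0938] jaw yaw -83.1 appr [ 0.004 -0.    -1.   ] F [ 0.2 -0.3 -2.9] M [-0.07 -0.03  0.02] open 0.016 q [ 18.7  18.6 -21.3   0.1 -49.9  78.1]
```

```bash
python3 -c "
from h import *
o,M=st()
for n in ['scene','side']:
    o,s=snap(n,n+'6.png'); w=cloud(s)
    c=proj(s,[.58,-.006,.05])[0].astype(int); print(c)
    u,v=c; cv2.imwrite(f'pics/{n}_crop6.png',cv2.resize(s['image'][v-60:v+60,u-80:u+80,::-1],(800,600),interpolation=cv2.INTER_CUBIC))
    m=(np.hypot(w[...,0]-.58,w[...,1]+.006)<.037)&(abs(w[...,2]-.085)<.012); z=w[m][:,2]; print(np.histogram(z,12))
"
```

```text
t 12.55 tcp [ 0.5818 -0.0062  0.0938] jaw yaw -83.1 appr [ 0.004 -0.    -1.   ] F [ 0.2 -0.3 -2.9] M [-0.07 -0.03  0.02] open 0.016 q [ 18.7  18.6 -21.3   0.1 -49.9  78.1]
[296 240]
(array([ 4,  2, 18, 23, 29, 44, 28, 18,  4,  2,  4,  4]), array([0.08036102, 0.08171068, 0.08306034, 0.08441   , 0.08575966,
       0.08710932, 0.08845898, 0.08980864, 0.0911583 , 0.09250796,
       0.09385762, 0.09520728, 0.09655694]))
[331 241]
(array([ 2,  4,  4, 20, 11, 18, 12,  8,  3,  3,  8,  4]), array([0.07525111, 0.07703011, 0.07880911, 0.08058811, 0.08236711,
       0.08414611, 0.08592511, 0.08770411, 0.08948311, 0.09126211,
       0.09304112, 0.09482012, 0.09659912]))
```

View pics/side_crop6.png

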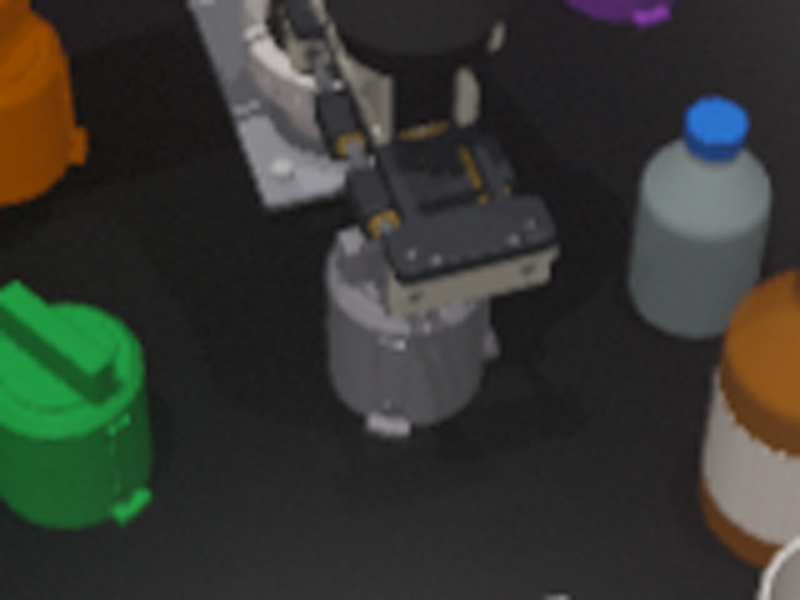

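View pics/scene_crop6.png

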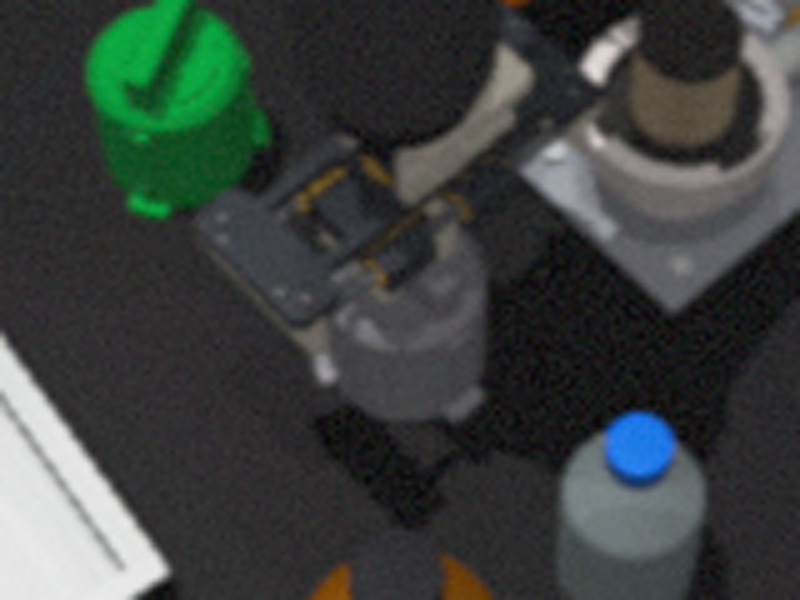

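The cover is upright with its rim at or within about 1 mm of the bench (lid top at about 0.086), and the element still stands in the dish. Releasing.

```bash
python3 -m crank '[{"linear":[0,0,0],"rot":[0,0,0],"hand":0.3},{"linear":[0,0,0],"rot":[0,0,0],"hand":0.5},{"linear":[0,0,0],"rot":[0,0,0],"hand":0.5},{"linear":[0,0,0],"rot":[0,0,0],"hand":0.5},{"linear":[0,0,0],"rot":[0,0,0],"hand":0.5},{"linear":[0,0,0.1],"rot":[0,0,0],"hand":0.5},{"linear":[0,0,0.3],"rot":[0,0,0],"hand":0.5},{"linear":[0,0,0.5],"rot":[0,0,0],"hand":0.7},{"linear":[0,0,0.5],"rot":[0,0,0],"hand":1},{"linear":[0,0,0.5],"rot":[0,0,0],"hand":1},{"linear":[0,0,0.5],"rot":[0,0,0],"hand":1},{"linear":[0,0,0],"rot":[0,0,0],"hand":1}]'; python3 -c "
from h import *
o,M=st()
for n in ['scene','side']:
    o,s=snap(n,n+'7.png'); w=cloud(s)
    for nm,z,c,r in [('cover grip',.115,(.58,-.006),.05),('elem',.15,(.58,.174),.05)]:
        m=(np.hypot(w[...,0]-c[0],w[...,1]-c[1])<r)&(abs(w[...,2]-z)<.007); print(n,nm,m.sum(),cv2.minAreaRect(w[m][:,:2].astype(np.float32)*1000),cv2.minEnclosingCircle(w[m][:,:2].astype(np.float32)*1000),np.median(w[m][:,2]))
"
```

```text
clock: 14.15
tool_pos: [0.5812, -0.0068, 0.2437]
orientation: [157.1, 89.8, -16.0]
force: [0.1, 0.1, -0.6]
opening: 0.0857
t 14.15 tcp [ 0.5812 -0.0068  0.2437] jaw yaw -83.1 appr [ 0.004 -0.001 -1.   ] F [ 0.1  0.1 -0.6] M [-0.02  0.02 -0.05] open 0.0857 q [ 18.7  11.  -10.2   0.1 -68.6  78.2]
scene cover grip 171 ((583.6752319335938, -6.053253173828125), (72.26155090332031, 16.677188873291016), 6.794553279876709) ((583.4502563476562, -5.22578239440918), 36.303043365478516) 0.11547308220262775
scene elem 339 ((581.73876953125, 175.888916015625), (54.57491683959961, 56.5777702331543), 29.97606658935547) ((580.76416015625, 175.63140869140625), 29.474750518798828) 0.15024116666590315
side cover grip 157 ((581.1150512695312, -9.547540664672852), (71.91865539550781, 18.65389633178711), 7.598452568054199) ((581.4141235351562, -11.789106369018555), 35.97365188598633) 0.11214540081475122
side elem 131 ((567.2532958984375, 170.45892333984375), (28.66223907470703, 54.46015930175781), 4.284430503845215) ((572.6355590820312, 170.69607543945312), 27.673778533935547) 0.14759666019708528
```

View pics/side7.png

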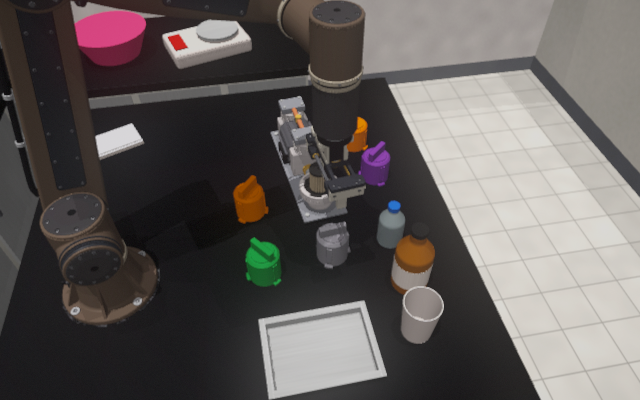

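Cover stands upright on its own at about (0.582,-0.008) and the element is still seated at about (0.580,0.174). Next: move above the element and turn the jaws to lie across the pump's line.

```bash
python3 -m crank '[{"linear":[0,0.15,0],"rot":[0,0,-0.9],"hand":1},{"linear":[0,0.15,0],"rot":[0,0,-0.9],"hand":1},{"linear":[0,0.15,0],"rot":[0,0,-0.9],"hand":1},{"linear":[0,0.15,0],"rot":[0,0,-0.9],"hand":1},{"linear":[0,0.15,0],"rot":[0,0,-0.9],"hand":1},{"linear":[0,0.15,0],"rot":[0,0,-0.9],"hand":1},{"linear":[0,0.15,0],"rot":[0,0,-0.9],"hand":1},{"linear":[0,0.15,0],"rot":[0,0,-0.9],"hand":1},{"linear":[0,0.15,0],"rot":[0,0,-0.9],"hand":1},{"linear":[0,0.15,0],"rot":[0,0,-0.9],"hand":1},{"linear":[0,0.15,0],"rot":[0,0,-0.9],"hand":1},{"linear":[0,0.15,0],"rot":[0,0,-0.9],"hand":1},{"linear":[0,0.15,0],"rot":[0,0,-0.9],"hand":1},{"linear":[0,0.15,0],"rot":[0,0,-0.9],"hand":1},{"linear":[0,0.15,0],"rot":[0,0,-0.9],"hand":1},{"linear":[0,0.15,0],"rot":[0,0,-0.9],"hand":1},{"linear":[0,0.15,0],"rot":[0,0,-0.9],"hand":1},{"linear":[0,0.15,0],"rot":[0,0,-0.9],"hand":1},{"linear":[0,0.15,0],"rot":[0,0,-0.9],"hand":1},{"linear":[0,0.15,0],"rot":[0,0,-0.9],"hand":1}]'; python3 -m crank '[{"linear":[0,0,0],"rot":[0,0,0],"hand":1},{"linear":[0,0,0],"rot":[0,0,0],"hand":1}]'; python3 -c "
from h import *
o,M=st()
o,s,w=wcloud('w8.png')
m=(np.hypot(w[...,0]-.58,w[...,1]-.174)<.045)&(abs(w[...,2]-.15)<.007); m[222:]=0
print(m.sum(),cv2.minEnclosingCircle(w[m][:,:2].astype(np.float32)*1000),w[m].min(0),w[m].max(0))
print((np.array([.580,.174,.11])-o['tool_pos'])/.06)
"
```

```text
clock: 16.75
tool_pos: [0.5661, 0.1742, 0.2145]
orientation: [63.5, 87.7, 157.1]
force: [0.4, -0.1, 0.6]
opening: 0.0875
clock: 17.0
tool_pos: [0.5652, 0.174, 0.2127]
orientation: [66.9, 87.6, 160.7]
force: [0.5, 0.2, -0.2]
opening: 0.0878
t 17.0 tcp [0.5652 0.174  0.2127] jaw yaw -176.17 appr [-0.04   0.014 -0.999] F [ 0.5  0.2 -0.2] M [ 0.04 -0.2  -0.04] open 0.0878 q [ 34.7  14.5  -8.9  -2.1 -68.  -30.1]
2953 ((578.5029907226562, 174.70042419433594), 28.298324584960938) [0.55047701 0.14696372 0.14307   ] [0.6067879  0.18226589 0.15144854]
[ 2.46270073e-01  7.70118433e-04 -1.71098021e+00]
```

View pics/w8.png

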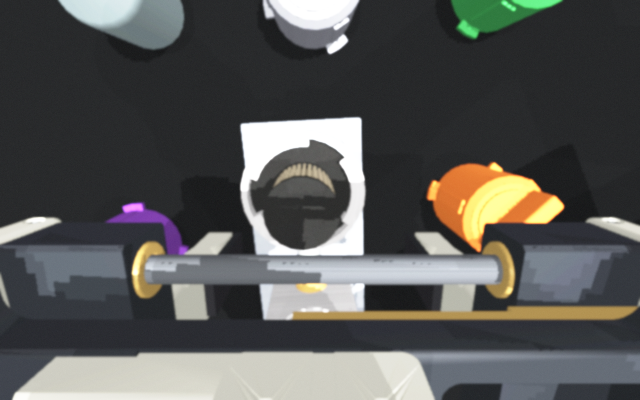

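The wrist view shows the element upright at the dish centre (303,205). A 2.4° tool tilt built up during the turn, so I'll correct it and centre over the element.

```bash
python3 -m crank '[{"linear":[0.22,0.02,0],"rot":[-0.16,-0.46,0.5],"hand":1},{"linear":[0,0,0],"rot":[0,0,0],"hand":1},{"linear":[0,0,0],"rot":[0,0,0],"hand":1}]'; python3 -c "
from h import *
o,M=st()
print((np.array([.5795,.175,.11])-o['tool_pos'])/.06)"
```

```text
clock: 17.42
tool_pos: [0.5781, 0.1741, 0.2122]
orientation: [122.7, 89.9, -140.9]
force: [0.5, -1.0, -0.7]
opening: 0.0877
t 17.43 tcp [0.5781 0.1741 0.2122] jaw yaw -173.63 appr [-0.002 -0.001 -1.   ] F [ 0.5 -1.  -0.7] M [ 0.03  0.   -0.02] open 0.0877 q [ 35.3  14.5  -9.8   0.  -65.8 -28.9]
[ 0.02407123  0.01508015 -1.70339232]
```

```bash
python3 -m crank '[{"linear":[0.02,0.01,-0.3],"rot":[0,0,0],"hand":1},{"linear":[0,0,-0.35],"rot":[0,0,0],"hand":1},{"linear":[0,0,-0.35],"rot":[0,0,0],"hand":1},{"linear":[0,0,-0.3],"rot":[0,0,0],"hand":1},{"linear":[0,0,-0.15],"rot":[0,0,0],"hand":1},{"linear":[0,0,0],"rot":[0,0,0],"hand":1},{"linear":[0,0,0],"rot":[0,0,0],"hand":1}]'; python3 -c "
from h import *
o,M=st()
print((np.array([.5795,.175,.112])-o['tool_pos'])/.06)
o,s=snap('scene','s9.png');cv2.imwrite('pics/s9c.png',cv2.resize(s['image'][120:240,270:430,::-1],(800,600)))
"
```

```text
clock: 18.3
tool_pos: [0.5776, 0.1734, 0.1189]
orientation: [93.1, 89.7, -170.7]
force: [-0.0, -0.4, 0.7]
opening: 0.0877
t 18.3 tcp [0.5776 0.1734 0.1189] jaw yaw -173.83 appr [-0.006 -0.001 -1.   ] F [-0.  -0.4  0.7] M [ 0.07 -0.08  0.02] open 0.0877 q [ 35.2  19.2 -16.4  -0.2 -54.7 -28.9]
[ 0.03221741  0.0266844  -0.11442193]
```

View pics/s9c.png

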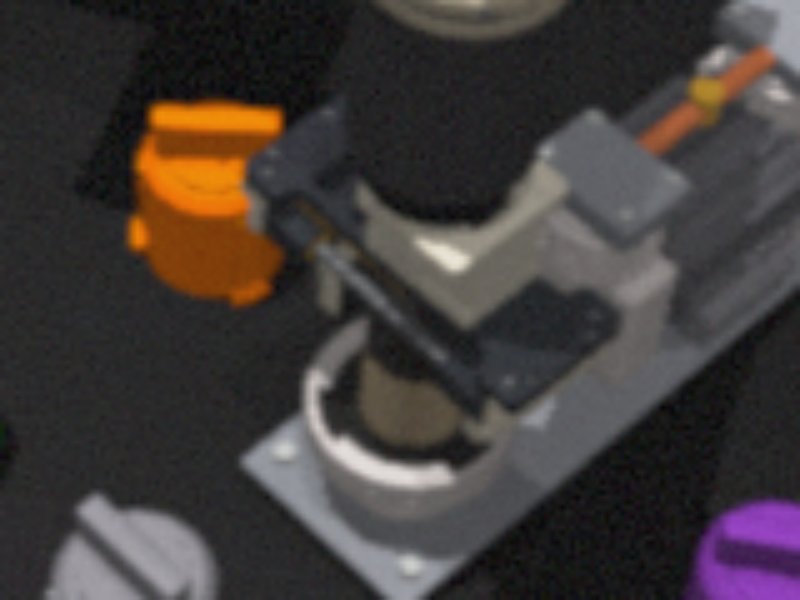

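```bash
python3 -m crank '[{"linear":[0.03,0.03,-0.08],"rot":[0,-0.04,0],"hand":1},{"linear":[0,0,0],"rot":[0,0,0],"hand":0.75},{"linear":[0,0,0],"rot":[0,0,0],"hand":0.6},{"linear":[0,0,0],"rot":[0,0,0],"hand":0.3},{"linear":[0,0,0],"rot":[0,0,0],"hand":0},{"linear":[0,0,0],"rot":[0,0,0],"hand":0},{"linear":[0,0,0],"rot":[0,0,0],"hand":0},{"linear":[0,0,0],"rot":[0,0,0],"hand":0}]'; python3 -c "
from h import *
o,M=st()"
```

```text
clock: 19.35
tool_pos: [0.5801, 0.1758, 0.1153]
orientation: [-11.4, 90.0, 84.8]
force: [0.0, -0.3, -0.2]
opening: 0.056
t 19.35 tcp [0.5801 0.1758 0.1153] jaw yaw -173.83 appr [ 0.     0.001 -1.   ] F [ 0.  -0.3 -0.2] M [ 0.03 -0.01  0.01] open 0.056 q [ 35.3  19.4 -16.6  -0.  -53.9 -29.1]
```

```bash
python3 -m crank '[{"linear":[0,0,0.1],"rot":[0,0,0],"hand":0},{"linear":[0,0,0.15],"rot":[0,0,0],"hand":0},{"linear":[0,0,0.3],"rot":[0,0,0],"hand":0},{"linear":[0,0,0.35],"rot":[0,0,0],"hand":0},{"linear":[0,0,0.35],"rot":[0,0,0],"hand":0},{"linear":[0,0,0.35],"rot":[0,0,0],"hand":0},{"linear":[0,0,0.35],"rot":[0,0,0],"hand":0},{"linear":[0,0,0.35],"rot":[0,0,0],"hand":0},{"linear":[0,0,0.35],"rot":[0,0,0],"hand":0},{"linear":[0,0,0.2],"rot":[0,0,0],"hand":0},{"linear":[0,0,0],"rot":[0,0,0],"hand":0},{"linear":[0,0,0],"rot":[0,0,0],"hand":0}]'; python3 -c "
from h import *
o,M=st()
print((np.array([.498,-.281,.30])-o['tool_pos'])/.06)
for n in ['side']: snap(n,n+'10.png')"
```

```text
clock: 20.85
tool_pos: [0.5792, 0.1752, 0.2974]
orientation: [-52.1, 89.8, 44.1]
force: [0.4, -0.3, -1.6]
opening: 0.0555
t 20.85 tcp [0.5792 0.1752 0.2974] jaw yaw -173.83 appr [ 0.003  0.003 -1.   ] F [ 0.4 -0.3 -1.6] M [-0.01 -0.05  0.06] open 0.0555 q [ 35.3  11.8  -2.2  -0.  -75.8 -29.1]
[-1.35307358 -7.60303776  0.04302633]
```

View pics/side10.png

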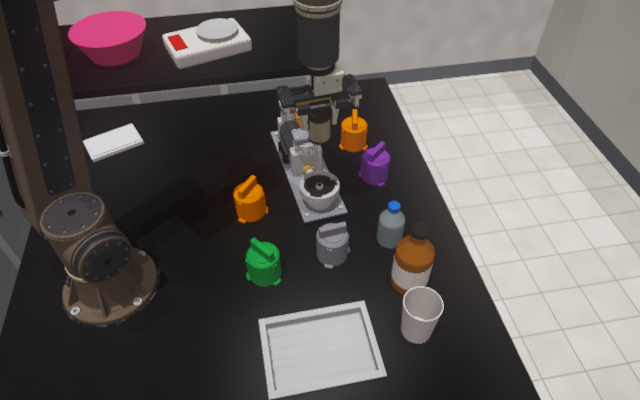

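The element is held at (319,125) and clear of the now empty dish. Carrying it to the tray.

```bash
python3 -m crank '[{"linear":[-0.05,-0.2,0],"rot":[0,0,0],"hand":0},{"linear":[-0.07,-0.4,0],"rot":[0,0,0],"hand":0},{"linear":[-0.07,-0.4,0],"rot":[0,0,0],"hand":0},{"linear":[-0.07,-0.4,0],"rot":[0,0,0],"hand":0},{"linear":[-0.07,-0.4,0],"rot":[0,0,0],"hand":0},{"linear":[-0.07,-0.4,0],"rot":[0,0,0],"hand":0},{"linear":[-0.07,-0.4,0],"rot":[0,0,0],"hand":0},{"linear":[-0.07,-0.4,0],"rot":[0,0,0],"hand":0},{"linear":[-0.07,-0.4,0],"rot":[0,0,0],"hand":0},{"linear":[-0.07,-0.4,0],"rot":[0,0,0],"hand":0},{"linear":[-0.07,-0.4,0],"rot":[0,0,0],"hand":0},{"linear":[-0.07,-0.4,0],"rot":[0,0,0],"hand":0},{"linear":[-0.07,-0.4,0],"rot":[0,0,0],"hand":0},{"linear":[-0.07,-0.4,0],"rot":[0,0,0],"hand":0},{"linear":[-0.07,-0.4,0],"rot":[0,0,0],"hand":0},{"linear":[-0.07,-0.4,0],"rot":[0,0,0],"hand":0},{"linear":[-0.07,-0.4,0],"rot":[0,0,0],"hand":0},{"linear":[-0.05,-0.2,0],"rot":[0,0,0],"hand":0},{"linear":[0,0,0],"rot":[0,0,0],"hand":0},{"linear":[0,0,0],"rot":[0,0,0],"hand":0}]'; python3 -c "
from h import *
o,M=st()
print((np.array([.498,-.281,.055])-o['tool_pos'])/.06)"
```

```text
clock: 23.4
tool_pos: [0.489, -0.269, 0.299]
orientation: [-88.9, 89.6, 6.5]
force: [-0.1, 0.1, -0.7]
opening: 0.0552
t 23.4 tcp [ 0.489 -0.269  0.299] jaw yaw -174.63 appr [ 0.006  0.001 -1.   ] F [-0.1  0.1 -0.7] M [ 0.06 -0.05  0.01] open 0.0552 q [ -8.8   7.1  -7.7  -0.1 -74.9  14.2]
[ 0.15028312 -0.19944053 -4.06725837]
```

```bash
python3 -m crank '[{"linear":[0.08,-0.15,-0.2],"rot":[0,0.05,0],"hand":0},{"linear":[0,0,-0.4],"rot":[0,0,0],"hand":0},{"linear":[0,0,-0.4],"rot":[0,0,0],"hand":0},{"linear":[0,0,-0.4],"rot":[0,0,0],"hand":0},{"linear":[0,0,-0.4],"rot":[0,0,0],"hand":0},{"linear":[0,0,-0.4],"rot":[0,0,0],"hand":0},{"linear":[0,0,-0.4],"rot":[0,0,0],"hand":0},{"linear":[0,0,-0.4],"rot":[0,0,0],"hand":0},{"linear":[0,0,-0.4],"rot":[0,0,0],"hand":0},{"linear":[0,0,-0.3],"rot":[0,0,0],"hand":0},{"linear":[0,0,-0.1],"rot":[0,0,0],"hand":0},{"linear":[0,0,0],"rot":[0,0,0],"hand":0},{"linear":[0,0,0],"rot":[0,0,0],"hand":0}]'; python3 -c "
from h import *
o,M=st()
print((.0455-o['tool_pos'][2])/.06)"
```

```text
clock: 25.02
tool_pos: [0.496, -0.2754, 0.055]
orientation: [62.3, 89.7, 158.3]
force: [0.4, 0.3, 0.5]
opening: 0.0553
t 25.02 tcp [ 0.496  -0.2754  0.055 ] jaw yaw -174.02 appr [-0.006  0.002 -1.   ] F [0.4 0.3 0.5] M [ 0.06 -0.09  0.01] open 0.0553 q [ -9.3  20.5 -24.8  -0.1 -45.1  15.4]
-0.15764819456106638
```

```bash
python3 -m crank '[{"linear":[0,0,-0.08],"rot":[0,-0.04,0],"hand":0},{"linear":[0,0,-0.05],"rot":[0,0,0],"hand":0},{"linear":[0,0,0],"rot":[0,0,0],"hand":0},{"linear":[0,0,0],"rot":[0,0,0],"hand":0}]'; python3 -c "
from h import *
o,M=st()
for n in ['scene','side']:
    o,s=snap(n,n+'11.png'); u,v=proj(s,[.496,-.276,.04])[0].astype(int)
    cv2.imwrite(f'pics/{n}_crop11.png',cv2.resize(s['image'][max(v-60,0):v+60,u-80:u+80,::-1],(800,600),interpolation=cv2.INTER_CUBIC))
"
```

```text
clock: 25.52
tool_pos: [0.4969, -0.2757, 0.0483]
orientation: [-41.0, 89.9, 55.0]
force: [-0.0, -0.0, -1.0]
opening: 0.0556
t 25.52 tcp [ 0.4969 -0.2757  0.0483] jaw yaw -174.01 appr [ 0.001  0.002 -1.   ] F [-0. -0. -1.] M [ 0.04 -0.05  0.01] open 0.0556 q [ -9.4  20.8 -25.3  -0.1 -43.8  15.5]
```

View pics/scene_crop11.png

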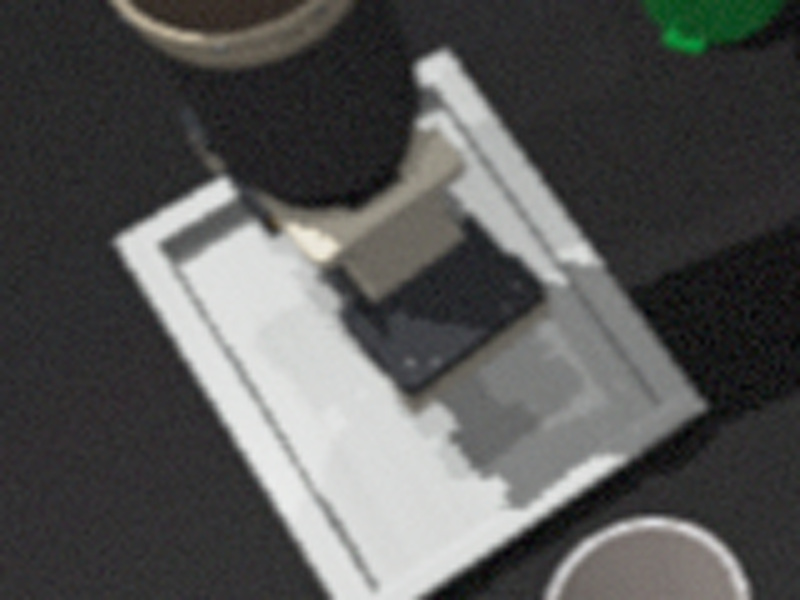

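The gripper is centred over the tray and the element should be about 4 mm above the floor, so I'll ease it down.

```bash
python3 -m crank '[{"linear":[0,0,-0.05],"rot":[0,0,0],"hand":0},{"linear":[0,0,-0.05],"rot":[0,0,0],"hand":0},{"linear":[0,0,0],"rot":[0,0,0],"hand":0}]'; python3 -c "
from h import *
o,M=st()"
```

```text
clock: 26.0
tool_pos: [0.4974, -0.2758, 0.0446]
orientation: [-77.4, 89.9, 18.7]
force: [-0.4, -0.5, -1.5]
opening: 0.0554
t 26.0 tcp [ 0.4974 -0.2758  0.0446] jaw yaw -173.94 appr [ 0.002  0.001 -1.   ] F [-0.4 -0.5 -1.5] M [ 0.04  0.02 -0.01] open 0.0554 q [ -9.3  21.1 -25.5  -0.1 -43.2  15.5]
```

```bash
python3 -m crank '[{"linear":[0,0,-0.03],"rot":[0,0,0],"hand":0},{"linear":[0,0,0],"rot":[0,0,0],"hand":0},{"linear":[0,0,0],"rot":[0,0,0],"hand":0}]'; python3 -c "
from h import *
o,M=st()"
```

```text
clock: 26.38
tool_pos: [0.4978, -0.2759, 0.0444]
orientation: [-96.8, 89.8, -0.6]
force: [0.6, 0.2, 0.4]
opening: 0.0558
t 26.38 tcp [ 0.4978 -0.2759  0.0444] jaw yaw -173.89 appr [ 0.003 -0.    -1.   ] F [0.6 0.2 0.4] M [ 0.17 -0.01 -0.02] open 0.0558 q [ -9.3  21.1 -25.6  -0.  -43.1  15.5]
```

The height has stopped at the predicted contact height, so I'll release and retreat.

```bash
python3 -m crank '[{"linear":[0,0,0],"rot":[0,0,0],"hand":0.7},{"linear":[0,0,0],"rot":[0,0,0],"hand":0.8},{"linear":[0,0,0],"rot":[0,0,0],"hand":0.9},{"linear":[0,0,0],"rot":[0,0,0],"hand":1},{"linear":[0,0,0],"rot":[0,0,0],"hand":1},{"linear":[0,0,0],"rot":[0,0,0],"hand":1}]';python3 -m crank '[{"linear":[0,0,0.1],"rot":[0,0,0],"hand":1},{"linear":[0,0,0.3],"rot":[0,0,0],"hand":1},{"linear":[0,0,0.4],"rot":[0,0,0],"hand":1},{"linear":[0,0,0.5],"rot":[0,0,0],"hand":1},{"linear":[0,0,0.5],"rot":[0,0,0],"hand":1},{"linear":[0,0,0.5],"rot":[0,0,0],"hand":1},{"linear":[0,0,0.5],"rot":[0,0,0],"hand":1},{"linear":[0,0,0],"rot":[0,0,0],"hand":1},{"linear":[0,0,0],"rot":[0,0,0],"hand":1}]'; python3 -c "
from h import *
o,M=st()
for n in ['scene','side']:
    o,s=snap(n,n+'12.png'); w=cloud(s)
    for nm,z,c,r in [('cover grip',.115,(.58,-.006),.05),('elem',.079,(.497,-.276),.05)]:
        m=(np.hypot(w[...,0]-c[0],w[...,1]-c[1])<r)&(abs(w[...,2]-z)<.007)
        if m.sum(): print(n,nm,m.sum(),cv2.minEnclosingCircle(w[m][:,:2].astype(np.float32)*1000),np.median(w[m][:,2]))
    for nm,c in [('beak',(.74,-.25)),('amb',(.757,-.135)),('clr',(.746,.007))]:
        m=(np.hypot(w[...,0]-c[0],w[...,1]-c[1])<.07)&(w[...,2]>.06)
        print(nm,np.round(w[m].min(0),3),np.round(w[m].max(0),3))
"
```

```text
clock: 27.12
tool_pos: [0.4975, -0.2759, 0.0433]
orientation: [-86.5, 89.9, 9.6]
force: [-0.1, 0.5, -1.0]
opening: 0.0873
clock: 28.25
tool_pos: [0.4963, -0.2757, 0.2198]
orientation: [-98.8, 89.8, -2.7]
force: [0.7, 0.0, -1.0]
opening: 0.0875
t 28.25 tcp [ 0.4963 -0.2757  0.2198] jaw yaw -173.9 appr [ 0.003 -0.    -1.   ] F [ 0.7  0.  -1. ] M [ 0.14  0.05 -0.02] open 0.0875 q [ -9.3  10.7 -13.8  -0.  -65.3  15.4]
scene cover grip 175 ((583.7369384765625, -6.571158409118652), 36.40715789794922) 0.11493000196407555
scene elem 405 ((499.31329345703125, -274.74322509765625), 29.972675323486328) 0.07936055703368905
beak [ 0.691 -0.31   0.06 ] [ 0.78  -0.222  0.126]
amb [ 0.716 -0.176  0.06 ] [ 0.808 -0.083  0.218]
clr [ 0.716 -0.02   0.06 ] [0.784 0.049 0.145]
side cover grip 7 ((614.8756713867188, -6.8053107261657715), 6.618156433105469) 0.11225919574028143
side elem 489 ((500.11279296875, -277.0008850097656), 29.9747257232666) 0.07671875767628045
beak [ 0.69  -0.314  0.06 ] [ 0.779 -0.222  0.122]
amb [ 0.711 -0.181  0.06 ] [ 0.804 -0.092  0.212]
clr [ 0.712 -0.025  0.06 ] [0.781 0.041 0.142]
```

View pics/side12.png

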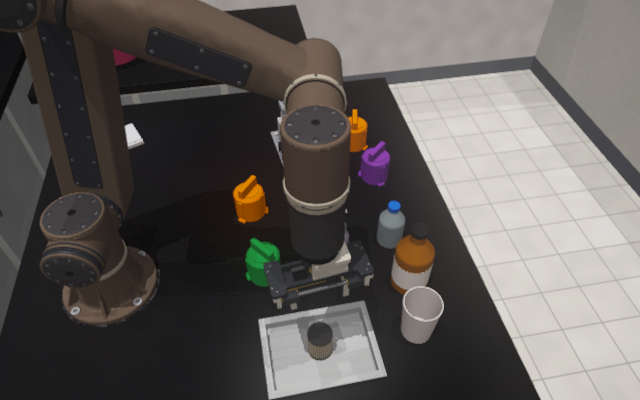

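View pics/scene12.png

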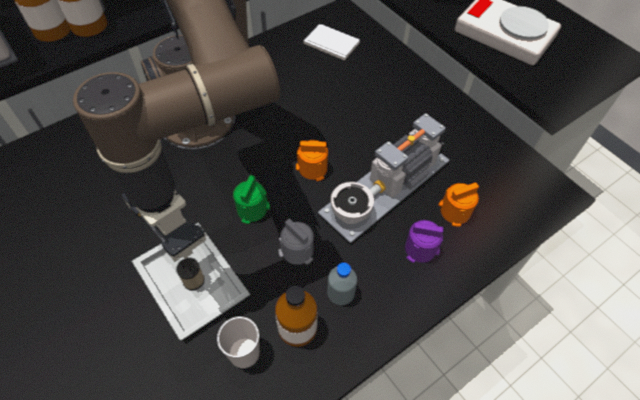

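The element stands upright in the tray, at (319,340) in side and (189,272) in scene. The cover is upright on the bench at (297,242) in scene, the bottles and beaker are unmoved, and the arm is clear.

```bash
python3 -c "
from h import *
print(ticket.close_job()); st()"
```

```text
the job is handed in; nothing more can be done
None
the job is handed in; nothing more can be done
```

I finished the job and handed it in at about 28 s of the 67 s allowed; no verdict is reported on hand-in.

**What I did:**
- I turned the cover about 47° anticlockwise to the slots and lifted it clear without disturbing the element. It stands right way up on the bench at about (0.58, -0.01), roughly 180 mm from the filter axis.
- I then lifted the element out and stood it upright near the middle of the tray at about (0.50, -0.276).

**Last checks:**
- **Cover and element:** the cameras put the grip top at about 0.115 m and the element top at about 0.077 to 0.079 m. Both match standing upright, the cover on the bench and the element on the tray floor.
- **Bottles and beaker:** their outlines matched the start to within a few millimetres.
- **Gripper:** it was open, about 140 mm above the element.

**What disagreed:**
- **Cover set-down:** the wrist force never clearly showed the cover touching the bench. I judged that from the height ceasing to change and from the pictures.
- **Camera offset:** the two fixed cameras differed by 2 to 4 mm, and up to about 7 mm on partly hidden parts.
- **Tool tilt:** it built up to 2.4° during the turn above the element, and I corrected it before grasping.

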